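Dry-run the tack welds round a bracket

TASK

Do a dry run of the weld on the base plate with the piece of angle iron: with the fingers pointing straight down, trace the row of tack welds with the fingertips about a centimetre above them, passing over every tack in order, from the open end of the row on the angle's long low edge, round the corner, to the single tack on the angle's short end. Finish while holding there: stay still with the fingertips pointing at that last tack when you are done. Do not lean on the work, shift it or pick it up, and leave the bolt, the nut and the bar end beside it alone.

Things in the scene. Friction and masses are not known exactly. Their poses are not given: they have to be found in the camera images.
- weldment: The work, loose, about 2 kg: steel plate 110 x 170 x 8 mm carrying a 110 mm piece of 45 x 45 x 5 mm angle iron. Origin: centre of the plate's underside; z up, y along plate and angle, x from the angle's low edge to its upright leg. Angle: x -12 to +32, y -55 to +55 mm; flat leg's top 13 mm above the table; upright leg at x +28 to +32 mm, top 53 mm above the table.
- tack_1 (a point): Top of the first tack weld: on the angle's long low edge (away from its upright leg), at the end far from the corner tack; start here. A tack is a small raised steel bead about 12 x 18 mm, 5.5 mm high above the base plate, where plate and angle meet; this point is 13.5 mm above the table. What counts is the point midway between the fingertips (best closed).
- tack_2 (a point): Top of the second tack weld: on the long edge, 27 mm on from the first. A tack is a small raised steel bead about 12 x 18 mm, 5.5 mm high above the base plate, where plate and angle meet; this point is 13.5 mm above the table. What counts is the point midway between the fingertips (best closed).
- tack_3 (a point): Top of the third tack weld: on the long edge, 27 mm on from the second. A tack is a small raised steel bead about 12 x 18 mm, 5.5 mm high above the base plate, where plate and angle meet; this point is 13.5 mm above the table. What counts is the point midway between the fingertips (best closed).
- tack_4 (a point): Top of the fourth tack weld: on the long edge, 27 mm on from the third; the corner of the angle follows 19 mm on. A tack is a small raised steel bead about 12 x 18 mm, 5.5 mm high above the base plate, where plate and angle meet; this point is 13.5 mm above the table. What counts is the point midway between the fingertips (best closed).
- tack_5 (a point): Top of the fifth and last tack weld: round the corner, on the short end of the angle, 26 mm from the fourth and 24 mm from the upright leg; finish here. A tack is a small raised steel bead about 12 x 18 mm, 5.5 mm high above the base plate, where plate and angle meet; this point is 13.5 mm above the table. What counts is the point midway between the fingertips (best closed).
- bolt: Bystander: loose hexagon bolt standing on its head, 21 x 18 x 48 mm, on the table in front of the work (its centre 75 mm or more from the tacks); origin under its centre.
- nut: Bystander: loose hexagon nut, 36 x 31 x 16 mm, on the table in front of the work (its centre 75 mm or more from the tacks); origin under its centre.
- bar_end: Bystander: loose round bar offcut standing upright, 22 mm across, 30 mm high, on the table in front of the work (its centre 75 mm or more from the tacks); origin under its centre.

How it is judged (in metres and radians):
On the way, in this order (a step that is already met when the one before it is completed fails the run):
1. fingertips close over the first tack weld (horizontal distance between the grasp point and tack_1 below 0.012 m and distance between the grasp point and tack_1 below 0.042 m), for 0.1 s.
2. fingertips close over the second tack weld (horizontal distance between the grasp point and tack_2 below 0.012 m and distance between the grasp point and tack_2 below 0.042 m), for 0.1 s.
3. fingertips close over the third tack weld (horizontal distance between the grasp point and tack_3 below 0.012 m and distance between the grasp point and tack_3 below 0.042 m), for 0.1 s.
4. fingertips close over the fourth tack weld (horizontal distance between the grasp point and tack_4 below 0.012 m and distance between the grasp point and tack_4 below 0.042 m), for 0.1 s.
At the end, for the whole second after the job is handed in: The fingertips stay over the fifth tack: the grasp point between the fingers within 12 mm of it sideways and within 42 mm of it in all (tips no more than about 20 mm above it), resting on it with less than 10 N if at all; the work has moved less than 8 mm and the bystanders less than 12 mm (horizontal distance between the grasp point and tack_5 below 0.012 m and distance between the grasp point and tack_5 below 0.042 m and distance of each of weldment, tack_5 from where it was at the start of the episode below 0.008 m and distance of each of bolt, nut, bar_end from where it was at the start of the episode below 0.012 m and linear speed of weldment below 0.01 m/s and contact force between the fingers and weldment below 10 N); the arm keeps its last pose, push and grip.
It fails at once if the work is shifted or lifted by 8 mm (not (distance of weldment from where it was at the start of the episode below 0.008 m) or not (distance of tack_5 from where it was at the start of the episode below 0.008 m)).
It fails at once if the robot leans on the work with over 25 N (contact force between any of the fingers, the arm and weldment above 25 N).
It fails at once if a bystander is moved by 12 mm (not (distance of bolt from where it was at the start of the episode below 0.012 m) or not (distance of nut from where it was at the start of the episode below 0.012 m) or not (distance of bar_end from where it was at the start of the episode below 0.012 m)).
It also fails if it takes over 38 s, if anything falls off the work surface, if the arm or the gripper's body presses on something with over 40 N, if the wrist force passes 120 N, or if a joint passes its speed limit or range.

ROBOT

A 6-joint arm with a two-finger parallel gripper is mounted at the origin on the work surface; the furniture and walls round the work are solid. World frame = base frame: x ahead of the robot, y to its left, z up, the work surface at z = 0. Lengths are in mm, angles in rad, forces in N, time in s.
With the tool pointing down it reaches from about 300 to 775 mm from the base axis. Payload 14.6 kg.
Tool frame: the origin (TCP) lies between the finger pads; the fingertips stand 25 mm ahead of it and the grasp point (between the pads) lies 6 mm ahead of it; z points along the fingers, x is the direction in which the jaws open and shut, and the axes are right-handed (so a half turn about z gives the same grasp; the last joint's range is limited). The gripper opens to 94 mm and grips with 3 to 60 N. Pads are 16 mm wide; open, the fingers measure 119 mm over their backs; the gripper's body (75 mm by 177 mm) begins 78 mm behind the grasp point.
Start: joints at [-1.413, 0.3, 1.521, -0, 1.321, -0.067], TCP at [122.595, -536.153, 230.446] pointing down, gripper open.
Joint ranges: [-3.03, 3.03], [-0.79, 2.21], [0.23, 2.52], [-1.04, 4.18], [0, 3.07], [-2.55, 2.55]. Speed limits (rad/s): [2.22, 2.22, 2.57, 3.14, 3.14, 3.14].

INTERFACE

Orientations are given as [roll, pitch, yaw] about the fixed x, y, z axes, in that order (R = Rz(yaw) Ry(pitch) Rx(roll)).
In Python, from cell import manip gives the robot as it stands.
- The arm moves only by the tool apply_moves, never from a script. Its argument "series" is a list of rows, each a list of 3 entries, a list of its own where there are three numbers: the shift along the world's x, y, z in cm, then the turn, a rotation vector about the world's x, y, z in rad, then the opening in per cent of the stroke, from 0 (shut) to 100 (fully open). A call has exactly 10 rows; each row is the pose to reach, as a shift and turn from the pose commanded when the call began; what a row does not reach only later rows make up. A row lasts 1/8 s, in which the tool goes at most 62.5 mm and 10.7 degrees, less where a joint would pass 70% of its speed; a pose out of reach is approached as far as the arm can. A call with a gripper value outside its range is refused whole. The fingers move at their own pace and stop on an object; "grip_force" is the grip in N (left out, the last holds). Time passes only in rows, so rows that repeat a pose let the fingers close, or fill a call up. It gives the time, the measured TCP pose, the force and the opening at its end, in the units of the state.
- manip.read_state(): the state, without advancing time (a new reading comes with each control period).
- manip.camera(name): name is "side" or "top" or "wrist"; returns (picture, depth): 400x640x3 uint8, red, green, blue; 400x640 float32, mm along the optical axis (not along the pixel's ray), 0 where there is no reading.
- manip.camera_info(name): a dict with "intrinsics" (3x3 intrinsics, pixels), "dist" ([k1, k2, p1, p2, k3] as OpenCV has them; the pictures are not rectified), "extrinsics" (4x4, takes a point from world to camera coordinates); the wrist camera has in their place "hand_eye" (4x4, takes a point from camera to tool coordinates, whose origin is the TCP and whose axes are the tool frame's). Camera axes: x right, y down, z forward; pixel columns grow to the right and rows downward; lengths in mm; the calibration is good to about 2 mm. A picture is of the moment at which its call begins: read the wrist's pose just before it. camera_info takes no time and is no camera call.
- manip.sign_off(): hands the job in, once; it reports no verdict.
The state is a dict: "clock": time; "joints": joint angles; "qd": joint speeds; "effort": joint torques, N m; "eef_pos": TCP position; "eef_rot": TCP orientation; "wrist_force": force on the tool from outside, world axes, zero at the start; "moment": the same for the moment, N m; "finger_gap": finger opening in mm.
Only numpy, scipy, OpenCV 4.12 (cv2) and the standard library are available. Lean on these libraries where they do the work, as an engineer would, in place of code of your own. Each camera call takes 0.05 s, during which the arm holds its last target.

## Working session

There is one attempt and no reset: what is moved stays moved. The work goes in short steps, Python scripts to look and compute and a tool call to move; the robot and the scene stay as the last step left them, time stands still between calls to the robot, and variables do not carry over. Pictures are saved under pics/ and viewed, and the job is handed in when it is done.

Besides the shell and the picture viewer there is one more tool, called after "Call:" as name(argument=value, ...) on one line, values as JSON. apply_moves: Moves the arm, as the interface text tells. Its arguments: {"type":"object","properties":{"series":{"type":"array","items":{"type":"array"}},"grip_force":{"type":"number"}},"required":["series"]}

```bash
ls; mkdir -p pics
python3 - <<'E'
from cell import manip
import cv2,numpy as np
print(manip.read_state())
for n in("top","side","wrist"):
    p,d=manip.camera(n); cv2.imwrite(f"pics/{n}0.png",p[:,:,::-1]); np.savez(f"{n}0.npz",p=p,d=d)
    print(n,manip.camera_info(n))
E
```

```text
pics
{'clock': 0.0, 'joints': array([-1.41258199e+00,  3.00481617e-01,  1.52156826e+00, -2.50096556e-05,
        1.32071759e+00, -6.65681729e-02]), 'qd': array([ 0.0007853 , -0.00074138,  0.00044998, -0.00083541, -0.00112597,
        0.00104896]), 'effort': array([ 2.17707951e-03, -5.31812382e+01, -3.52734160e+01,  7.09411385e-02,
        2.44986912e-02, -9.14243333e-05]), 'eef_pos': array([ 122.56336324, -535.93012948,  229.88597383]), 'eef_rot': array([-3.14153868e+00,  1.17382701e-03, -1.34600758e+00]), 'wrist_force': array([-0.03287205,  0.2692226 ,  0.5172387 ]), 'moment': array([ 0.04207174, -0.02014466,  0.00103317]), 'finger_gap': 94.25351796027182}
top {'intrinsics': array([[377.87933417,   0.        , 320.82999925],
       [  0.        , 377.87933417, 200.63635767],
       [  0.        ,   0.        ,   1.        ]]), 'dist': array([-0.05525309,  0.        ,  0.        ,  0.        ,  0.        ]), 'extrinsics': array([[-1.46603242e-02, -9.99811978e-01, -1.26918943e-02,
         2.36175122e+02],
       [-9.85372790e-01,  1.66015772e-02, -1.69602039e-01,
         4.52243010e
[... 702 characters left out ...]
,
       [ 0.00000000e+00,  0.00000000e+00,  0.00000000e+00,
         1.00000000e+00]])}
wrist {'intrinsics': array([[276.75972073,   0.        , 318.20139278],
       [  0.        , 276.75972073, 200.48576776],
       [  0.        ,   0.        ,   1.        ]]), 'dist': array([-0.00047105,  0.        ,  0.        ,  0.        ,  0.        ]), 'hand_eye': array([[ 9.99999897e-01, -4.30666460e-04,  1.45635690e-04,
        -1.69188352e+00],
       [ 3.73092364e-04,  9.60462123e-01,  2.78410438e-01,
        -8.07824668e+01],
       [-2.59779602e-04, -2.78410355e-01,  9.60462184e-01,
        -1.54563260e+02],
       [ 0.00000000e+00,  0.00000000e+00,  0.00000000e+00,
         1.00000000e+00]])}
```

View pics/top0.png

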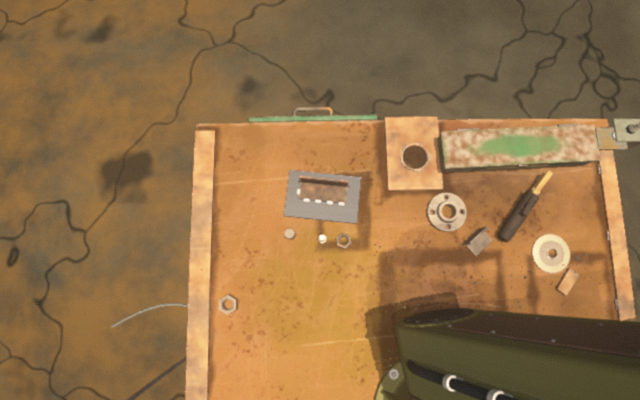

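View pics/side0.png

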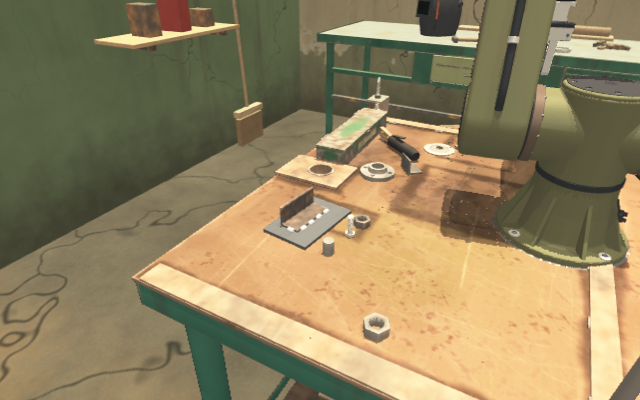

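View pics/wrist0.png

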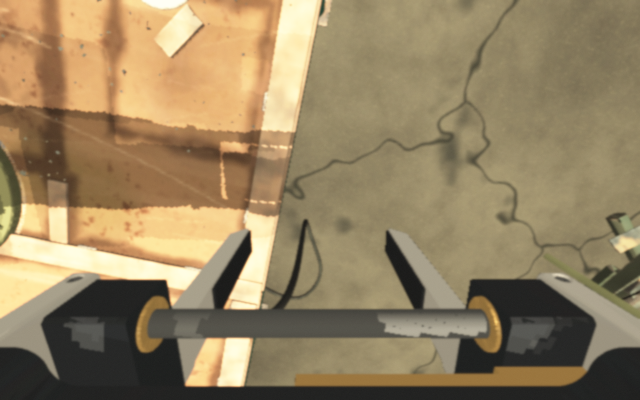

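```bash
cat > h.py <<'E'
import cv2,numpy as np
from cell import manip
def ray(n,uv,info=None,T=None):
    i=manip.camera_info(n); K=i["intrinsics"]
    q=cv2.undistortPoints(np.array(uv,float).reshape(-1,1,2),K,i["dist"]).reshape(-1,2)
    d=np.c_[q,np.ones(len(q))]
    E=i["extrinsics"]; R=E[:3,:3]; t=E[:3,3]
    return -R.T@t, d@R
def plane(n,uv,z):
    o,d=ray(n,uv); return o+d*((z-o[2])/d[:,2])[:,None]
E
python3 - <<'E'
from h import *
for n,(x,y,w,h) in dict(top=(275,160,100,95),side=(255,180,130,85)).items():
    p=np.load(f"{n}0.npz")["p"][y:y+h,x:x+w,::-1]
    cv2.imwrite(f"pics/{n}z.png",cv2.resize(p,None,fx=6,fy=6,interpolation=cv2.INTER_NEAREST))
print(plane("top",[(299,192),(305,200),(342,204),(290,234),(322,239),(344,240)],13))
E
```

```text
[[481.7084983  279.51368926  13.        ]
 [462.68466436 265.76109241  13.        ]
 [451.92053615 180.77355243  13.        ]
 [384.84410983 300.47922427  13.        ]
 [372.40488572 227.94423841  13.        ]
 [369.35516619 178.21601398  13.        ]]
```

View pics/topz.png

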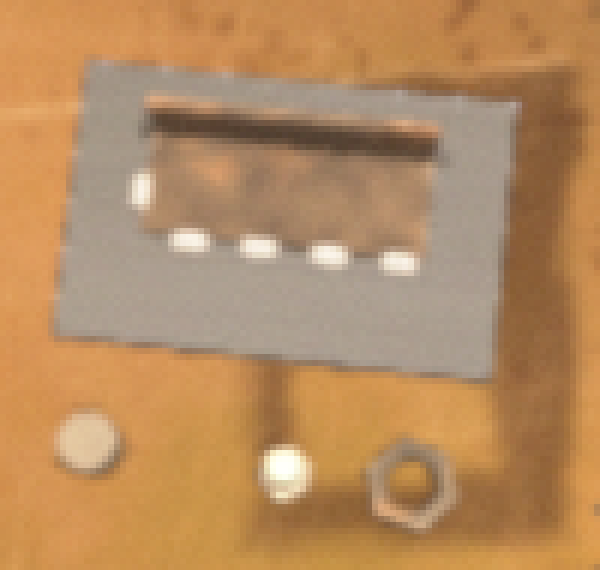

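View pics/sidez.png

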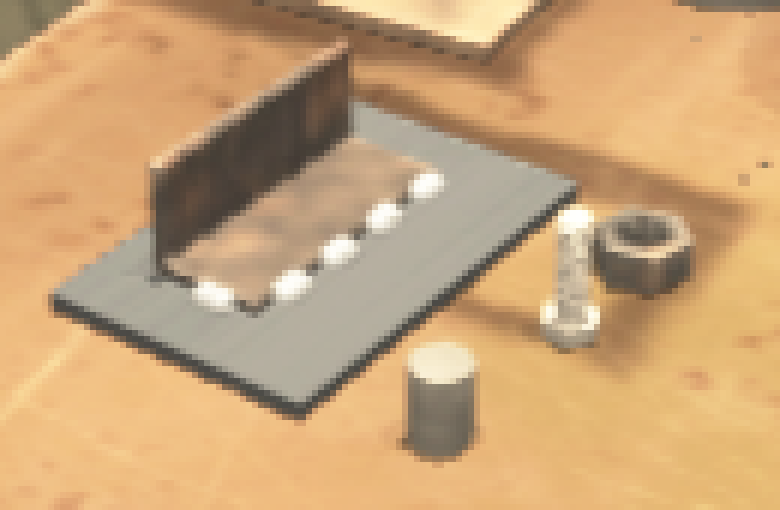

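The top view shows the row of four white tacks from (341.5,204) on the right, which is the open end and so tack 1, to (306.5,200). Tack 5 is at (298.5,192) on the short end. The bar end, bolt and nut are at (290,234), (322,239) and (344,240), on the near side. The side view shows all five tacks too, so I'll triangulate.

Run:
```python
from h import *
def cents(n,x,y,w,h):
    p=np.load(f"{n}0.npz")["p"][y:y+h,x:x+w].astype(int)
    m=(p.min(2)>185).astype(np.uint8)
    k,l,s,c=cv2.connectedComponentsWithStats(m)
    out=[]
    for i in range(1,k):
        if s[i,4]>=5:
            wt=np.where(l==i,p.min(2)-150,0); yy,xx=np.nonzero(l==i); ww=wt[yy,xx]
            out.append(((xx*ww).sum()/ww.sum()+x,(yy*ww).sum()/ww.sum()+y)); print(n,np.round(out[-1],2),s[i,4])
    return out
t=cents("top",280,180,75,30); s=cents("side",285,202,48,32)
t.sort(key=lambda a:-a[0]); s.sort(key=lambda a:-a[0])
P=[]
for a,b in zip(t,s):
    o1,d1=ray("top",[a]);o2,d2=ray("side",[b]);d1=d1[0];d2=d2[0]
    k=np.linalg.lstsq(np.c_[d1,-d2],o2-o1,rcond=None)[0]
    A=o1+k[0]*d1;B=o2+k[1]*d2
    print("tri",np.round((A+B)/2,1),"gap",np.round(A-B,1),"top@13",plane("top",[a],13)[0].round(1),"side@13",plane("side",[b],13)[0].round(1))
    P.append((A+B)/2)
P=np.array(P);print(np.linalg.norm(np.diff(P,axis=0),axis=1))
print(plane("top",[(289.5,233.5)],30),plane("top",[(322.3,238.5)],48),plane("top",[(343.5,240.5)],16))
```

```text
top [298.06 191.17] 14
top [306.32 199.74] 14
top [317.67 200.86] 15
top [329.45 201.99] 16
top [340.94 203.15] 14
side [325.64 210.33] 17
side [318.38 215.64] 20
side [311.02 221.21] 19
side [303.18 226.91] 23
side [290.15 228.51] 20
tri [452.8 182.6  12.3] gap [2.5 1.1 0.4] top@13 [453.9 183.2  13. ] side@13 [450.8 183.4  13. ]
tri [456.2 209.1  12. ] gap [2.1 0.9 0.3] top@13 [457.1 209.5  13. ] side@13 [454.3 210.2  13. ]
tri [459.1 236.1  12.2] gap [2.3 1.  0.4] top@13 [460.2 236.6  13. ] side@13 [457.3 236.9  13. ]
tri [462.5 262.3  12. ] gap [1.7 0.8 0.3] top@13 [463.2 262.7  13. ] side@13 [460.7 263.4  13. ]
tri [482.7 281.2  12.6] gap [2.1 1.  0.5] top@13 [483.7 281.7  13. ] side@13 [481.1 281.4  13. ]
[26.66635411 27.20466669 26.47070389 27.58798493]
[[384.54781928 300.00919171  30.        ]] [[371.04816312 226.97568399  48.        ]] [[368.05138815 179.51802005  16.        ]]
```

Call:
apply_moves(series=[[[3.8,4.2,0],[0,0,0],0],[[7.6,8.4,0],[0,0,0],0],[[11.4,12.6,0],[0,0,0],0],[[15.2,16.8,0],[0,0,-0.05],0],[[19,21,0],[0,0,-0.1],0],[[22.8,25.2,0],[0,0,-0.15],0],[[26.6,29.4,0],[0,0,-0.2],0],[[30,33.6,0],[0,0,-0.25],0],[[31,38,0],[0,0,-0.3],0],[[32,43,0],[0,0,-0.35],0]], grip_force=5)

```text
clock: 1.4
eef_pos: [442.8, -104.7, 230.2]
eef_rot: [3.141, 0.0, -1.698]
wrist_force: [0.0, -0.1, -0.6]
finger_gap: 0.7
```

Call:
apply_moves(series=[[[0,4,0],[0,0,0],0],[[0,8,0],[0,0,0],0],[[0,12,0],[0,0,0],0],[[0.5,16,0],[0,0,0],0],[[0.5,20,-1],[0,0,0],0],[[1,24,-3],[0,0,0],0],[[1,27,-5],[0,0,0],0],[[1,28.9,-8],[0,0,0],0],[[1,28.9,-10],[0,0,0],0],[[1,28.9,-10],[0,0,0],0]])

```text
clock: 2.65
eef_pos: [451.9, 182.8, 129.3]
eef_rot: [3.139, -0.001, -1.696]
wrist_force: [0.2, 0.2, 0.6]
finger_gap: 0.7
```

Run:
```python
from h import *
s=manip.read_state();print(s["eef_pos"],s["eef_rot"],s["clock"],s["joints"])
for n in("wrist","side"):
    p,d=manip.camera(n); cv2.imwrite(f"pics/{n}1.png",p[:,:,::-1]); np.savez(f"{n}1.npz",p=p,d=d,pos=s["eef_pos"],rot=s["eef_rot"])
```

```text
[451.85991961 182.76730101 129.28652298] [ 3.13894456e+00 -1.23212106e-03 -1.69559089e+00] 2.65 [ 3.09203265e-01  2.77568679e-01  1.80346646e+00 -4.99442785e-06
  1.06347822e+00  2.00479822e+00]
```

View pics/wrist1.png

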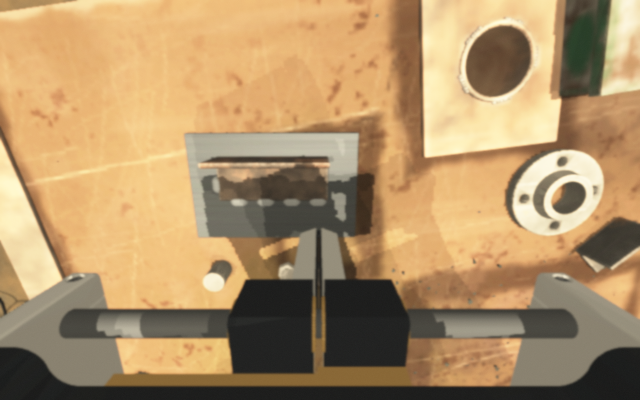

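View pics/side1.png

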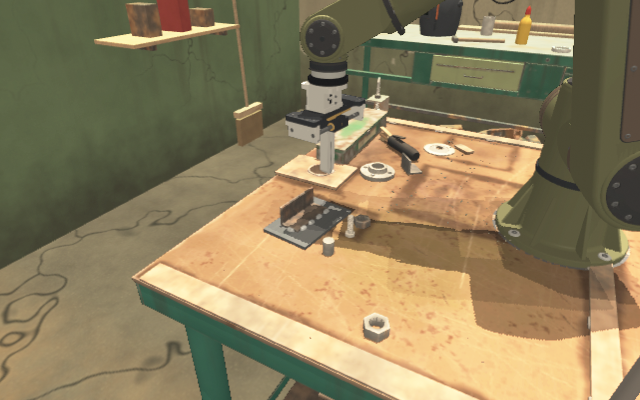

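The wrist view shows the row at about (239,203), (265,203), (291,203) and (318,203), with tack 5 near (216,186). I'll check these against the triangulation.

Run:
```python
from h import *
from scipy.spatial.transform import Rotation as R
f=np.load("wrist1.npz");p=f["p"];d=f["d"]
x,y,w,h=180,125,190,120
cv2.imwrite("pics/wz.png",cv2.resize(p[y:y+h,x:x+w,::-1],None,fx=4,fy=4,interpolation=cv2.INTER_NEAREST))
i=manip.camera_info("wrist");H=i["hand_eye"];Rt=R.from_euler("xyz",f["rot"]).as_matrix()
def pl(uv,z):
    q=cv2.undistortPoints(np.array(uv,float).reshape(-1,1,2),i["intrinsics"],i["dist"]).reshape(-1,2)
    D=np.c_[q,np.ones(len(q))]@(Rt@H[:3,:3]).T
    o=Rt@H[:3,3]+f["pos"]
    return o+D*((z-o[2])/D[:,2])[:,None]
print(pl([(318.5,203),(291.5,203),(265,203),(238.5,203),(216,186)],13).round(1))
```

```text
[[450.7 183.8  13. ]
 [454.2 211.2  13. ]
 [457.6 238.1  13. ]
 [461.  264.9  13. ]
 [481.3 283.6  13. ]]
```

View pics/wz.png

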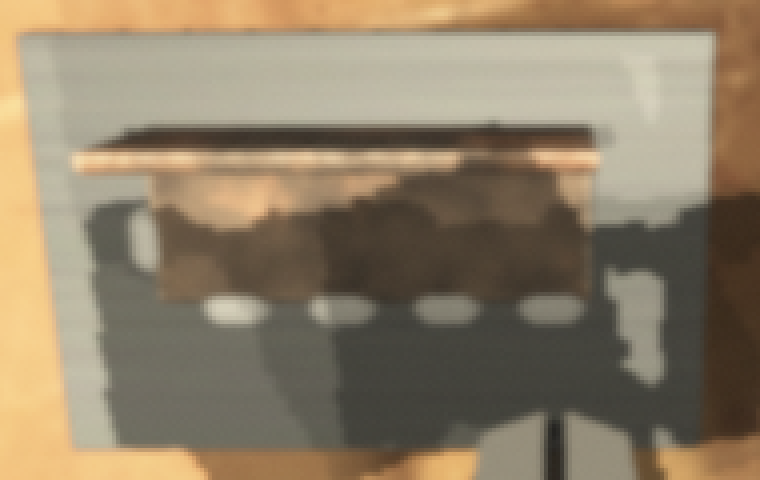

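Call:
apply_moves(series=[[[0,0,-1.5],[0,0,0],0],[[0,0,-3],[0,0,0],0],[[0,0,-4.5],[0,0,0],0],[[0,0,-6],[0,0,0],0],[[0,0,-7],[0,0,0],0],[[0,0,-7.6],[0,0,0],0],[[0,0,-8],[0,0,0],0],[[0,0,-8.1],[0,0,0],0],[[0,0,-8.1],[0,0,0],0],[[0,0,-8.1],[0,0,0],0]])

```text
clock: 4.0
eef_pos: [452.7, 182.9, 49.7]
eef_rot: [-3.141, 0.0, -1.696]
wrist_force: [-0.3, -0.4, 0.1]
finger_gap: 0.2
```

Run:
```python
from h import *
s=manip.read_state();print(s["eef_pos"],s["eef_rot"],s["clock"],s["wrist_force"])
for n,(x,y,w,h) in dict(side=(255,150,130,100),wrist=(180,125,190,120)).items():
    p,d=manip.camera(n); cv2.imwrite(f"pics/{n}2.png",cv2.resize(p[y:y+h,x:x+w,::-1],None,fx=4,fy=4))
```

```text
[452.73458995 182.89872868  49.71180154] [-3.14110470e+00  2.15226090e-04 -1.69597065e+00] 4.0 [-0.25175357 -0.42168324  0.0950382 ]
```

View pics/side2.png

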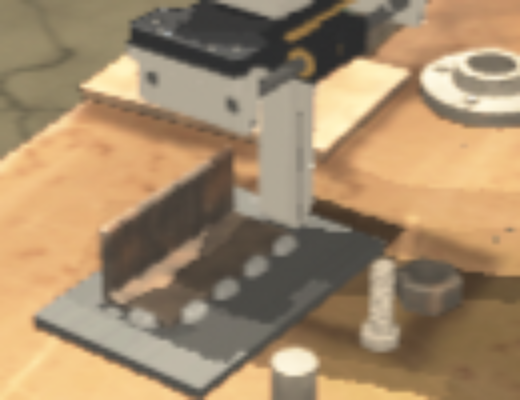

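View pics/wrist2.png

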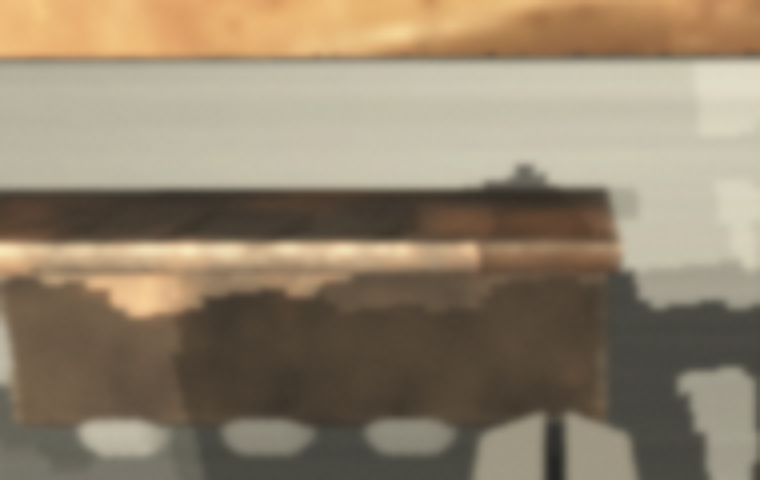

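The side view shows the fingertips about a centimetre above tack 1. In the wrist view tack 1 is hidden behind the fingertips, in line with the row. Next I trace the long edge.

Call:
apply_moves(series=[[[0.1,0.9,0],[0,0,0],0],[[0.2,1.8,0],[0,0,0],0],[[0.3,2.7,-0.1],[0,0,0],0],[[0.3,2.7,-0.1],[0,0,0],0],[[0.4,3.6,-0.1],[0,0,0],0],[[0.5,4.5,-0.1],[0,0,0],0],[[0.6,5.4,-0.1],[0,0,0],0],[[0.6,5.4,-0.1],[0,0,0],0],[[0.6,5.4,-0.1],[0,0,0],0],[[0.6,5.4,-0.1],[0,0,0],0]])

```text
clock: 5.35
eef_pos: [458.6, 236.6, 48.5]
eef_rot: [3.142, -0.0, -1.696]
wrist_force: [-0.3, -0.6, 0.7]
finger_gap: 0.6
```

Call:
apply_moves(series=[[[0.1,0.9,0],[0,0,0],0],[[0.2,1.8,0],[0,0,0],0],[[0.3,2.7,0],[0,0,0],0],[[0.3,2.7,0],[0,0,0],0],[[0.3,2.7,0],[0,0,0],0],[[0.3,2.7,0],[0,0,0],0],[[0.3,2.7,0],[0,0,0],0],[[0.3,2.7,0],[0,0,0],0],[[0.3,2.7,0],[0,0,0],0],[[0.3,2.7,0],[0,0,0],0]])

```text
clock: 6.6
eef_pos: [461.6, 263.8, 48.5]
eef_rot: [3.142, 0.0, -1.696]
wrist_force: [-0.6, 0.5, 0.2]
finger_gap: 0.6
```

Run:
```python
from h import *
s=manip.read_state();print(s["eef_pos"],s["eef_rot"],s["clock"],s["wrist_force"])
for n,(x,y,w,h) in dict(side=(255,150,130,100),wrist=(180,125,190,120)).items():
    p,d=manip.camera(n); cv2.imwrite(f"pics/{n}3.png",cv2.resize(p[y:y+h,x:x+w,::-1],None,fx=4,fy=4))
```

```text
[461.60011859 263.82728599  48.46680425] [ 3.14158585e+00  1.49461572e-05 -1.69602684e+00] 6.6 [-0.56216052  0.50555951  0.22427468]
```

View pics/side3.png

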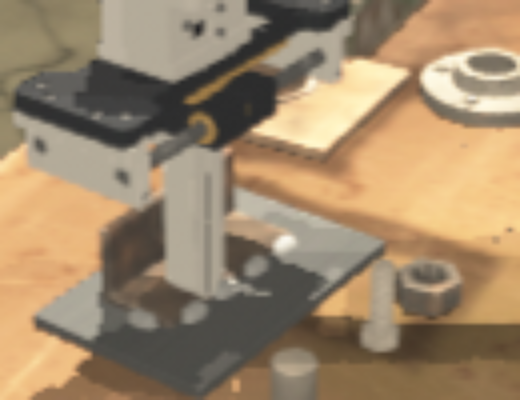

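View pics/wrist3.png

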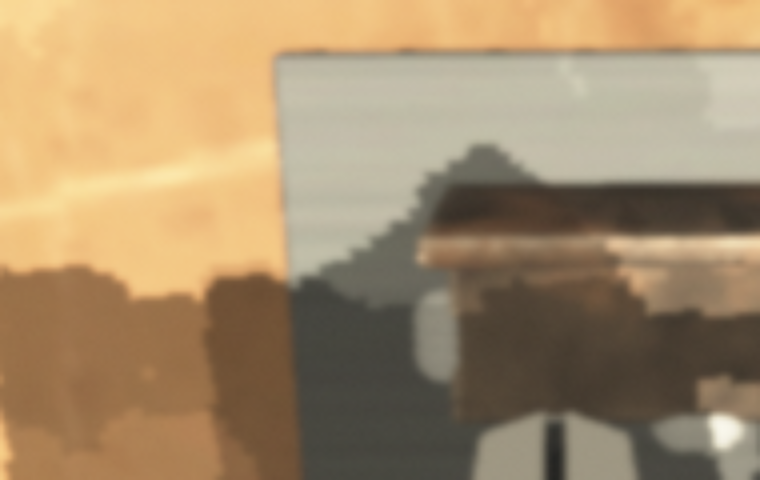

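Call:
apply_moves(series=[[[0.1,0.9,0],[0,0,0],0],[[0.3,1.7,0],[0,0,0],0],[[0.9,1.8,0],[0,0,0],0],[[1.5,1.8,0],[0,0,0],0],[[2,1.8,0],[0,0,0],0],[[2,1.8,0],[0,0,0],0],[[2,1.8,0],[0,0,0],0],[[2,1.8,0],[0,0,0],0],[[2,1.8,0],[0,0,0],0],[[2,1.8,0],[0,0,0],0]])

```text
clock: 7.95
eef_pos: [481.6, 281.9, 48.5]
eef_rot: [-3.142, 0.0, -1.696]
wrist_force: [0.2, 0.0, -0.7]
finger_gap: 0.7
```

Run:
```python
from h import *
s=manip.read_state();print(s["eef_pos"],s["eef_rot"],s["clock"],s["wrist_force"],s["qd"].round(3))
for n,(x,y,w,h) in dict(side=(255,150,130,100),wrist=(180,125,190,120),top=(275,160,100,95)).items():
    p,d=manip.camera(n); cv2.imwrite(f"pics/{n}4.png",cv2.resize(p[y:y+h,x:x+w,::-1],None,fx=4,fy=4))
```

```text
[481.55233603 281.8694568   48.48161571] [-3.14158383e+00  2.97156197e-05 -1.69594957e+00] 7.95 [ 0.16099655  0.01059971 -0.70169772] [ 0.     0.001 -0.001 -0.     0.001  0.   ]
```

View pics/side4.png

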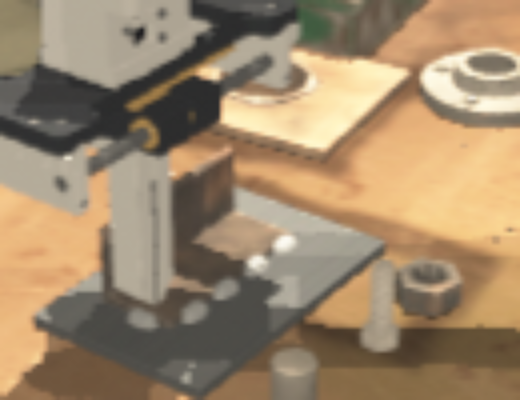

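View pics/wrist4.png

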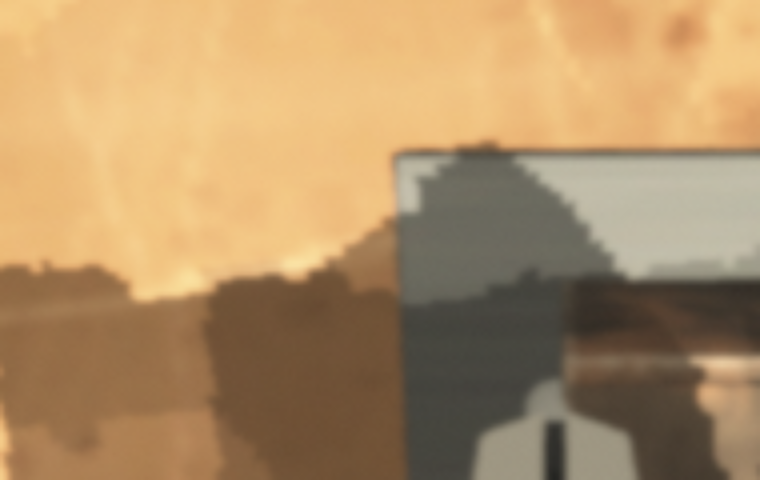

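View pics/top4.png

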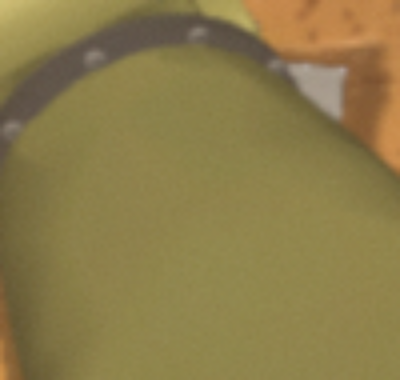

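The side view shows the fingertips just above tack 5 (tack at (143,316), tips ending near (140,298)). In the wrist view the far end of the tack shows at (545,400), in line with the finger slit at (553,430). The arm is still and the wrist force is about zero. The top view is blocked by the arm.

```bash
python3 -c "
from cell import manip
print(manip.sign_off()); print(manip.read_state()['clock'])"
```

```text
the job is handed in; nothing more can be done
None
the job is handed in; nothing more can be done
```

I traced all five tacks in order with the gripper closed and pointing straight down. I went from tack 1 at the open end along the long edge, round the corner to tack 5, then held still there and handed in at about 8 s. No verdict was reported.

- **Tack positions:** I measured these from the top and side cameras together. The wrist camera agreed to within about 3 mm. The long-edge spacings came out at 26.5–27.2 mm against the stated 27 mm. The step from tack 4 to tack 5 came out at 27.6 mm against 26 mm. The measured tack tops were about 12–12.6 mm above the table against the stated 13.5 mm.
- **Path:** The fingertips stayed about 10–11 mm above the tacks, with a pause over each one. I checked tacks 1 and 4 in the pictures. For tacks 2 and 3 I relied on the measured positions and the commanded path.
- **Final hold:** The last TCP was (481.6, 281.9, 48.5) mm, against tack 5 at about (482, 282). Wrist force was under 1 N and joint speeds were about zero. The side and wrist pictures show the tips over tack 5. In the side picture the bolt, the nut and the bar end look unmoved, and so does the work.
- **Not checked:** The last top view was blocked by the arm, so I couldn't measure from it whether the work or the bystanders had moved.

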